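# Clip down the lid of the instrument box

### The job

The larger instrument box on the dental counter has its lid on, but the four hinged clips around it are still open. Flip all four clips fully down against the sides of the box, and leave the clips of the smaller two-clip box open.

Things in the scene. Friction and masses are not known exactly. Their poses are not given: they have to be found in the camera images.
- box: The larger box: grey plastic, 110 mm (x) by 150 mm (y), white lid on; lid edge z = 62 to 78 mm, its middle up to 82 mm. A hinged dark grey clip in the middle of each of its four sides, hinge 5 mm outside the lid edge. It does not slide. Origin: centre of its underside, on the table; z up, y along its length, x away from the robot; turned by up to 0.4 rad.
- box_clip_near (a joint): Larger box's clip on its -x long side (towards the robot); hinge line through (-60, 0, 70) mm of the box frame, along y. Dark grey flap 34 wide, 34 long from the hinge, 4 thick (6 at the hinge; 2.5 lip at the outer end). Rad: 0 = shut, straight down along the box's side (stop); 1.57 = straight out; 2.3 = raised (stop). Starts 1.5 to 2.2. Stiff hinge, no spring: turns at 0.6 N at its free edge, 4 N 5 mm from the hinge; stays where left.
- box_clip_far (a joint): Larger box's clip on its +x long side; hinge line through (60, 0, 70) mm of the box frame, along y. Dark grey flap 34 wide, 34 long from the hinge, 4 thick (6 at the hinge; 2.5 lip at the outer end). Rad: 0 = shut, straight down along the box's side (stop); 1.57 = straight out; 2.3 = raised (stop). Starts 1.5 to 2.2. Stiff hinge, no spring: turns at 0.6 N at its free edge, 4 N 5 mm from the hinge; stays where left.
- box_clip_left (a joint): Larger box's clip on its +y end; hinge line through (0, 80, 70) mm of the box frame, along x. Dark grey flap 34 wide, 34 long from the hinge, 4 thick (6 at the hinge; 2.5 lip at the outer end). Rad: 0 = shut, straight down along the box's side (stop); 1.57 = straight out; 2.3 = raised (stop). Starts 1.5 to 2.2. Stiff hinge, no spring: turns at 0.6 N at its free edge, 4 N 5 mm from the hinge; stays where left.
- box_clip_right (a joint): Larger box's clip on its -y end; hinge line through (0, -80, 70) mm of the box frame, along x. Dark grey flap 34 wide, 34 long from the hinge, 4 thick (6 at the hinge; 2.5 lip at the outer end). Rad: 0 = shut, straight down along the box's side (stop); 1.57 = straight out; 2.3 = raised (stop). Starts 1.5 to 2.2. Stiff hinge, no spring: turns at 0.6 N at its free edge, 4 N 5 mm from the hinge; stays where left.
- small_box: A smaller box of the same make, 80 mm (x) by 100 mm (y), lid top at 60 mm, with only two clips, on its -x and +x sides, both open. To be left alone; it stands to the left or the right of the larger one. Fixed to the table. Origin: centre of its underside.
- small_box_clip_near (a joint): Clip of the smaller box on its -x side, hinge 45 mm from the box's centre and 48 mm up, flap 24 mm long; same angle meaning (0 shut, 1.57 straight out). To be left open.
- small_box_clip_far (a joint): Clip of the smaller box on its +x side, hinge 45 mm from the box's centre and 48 mm up, flap 24 mm long; same angle meaning (0 shut, 1.57 straight out). To be left open.
Mind the look-alikes: they are no part of the job. What is shaped like the box but blue or orange is not meant.

How it is judged:
At the end, for the whole second after the job is handed in: All four clips of the larger box hang down along its sides, within 0.30 rad (17 degrees) of straight down, and both clips of the smaller box are still open (more than 1.0 rad) (value of joint each of box_clip_near, box_clip_far, box_clip_left, box_clip_right below 0.3 rad and value of joint each of small_box_clip_near, small_box_clip_far above 1 rad); the robot touches nothing.
It fails at once if A clip of the smaller box was flipped down (below 1.0 rad) (value of joint any of small_box_clip_near, small_box_clip_far below 1 rad).
It also fails if it takes over 54 s, if anything falls off the work surface, if the arm or the gripper's body presses on something with over 40 N, if the wrist force passes 120 N, or if a joint passes its speed limit or range.

### The arm

A 6-joint arm with a two-finger parallel gripper is mounted at the origin on the work surface. World frame = base frame: x ahead of the robot, y to its left, z up, the work surface at z = 0. Lengths are in m, angles in rad, forces in N, time in s.
With the tool pointing down it reaches from about 0.375 to 0.9 m from the base axis. Payload 3.1 kg.
Tool frame: the origin (TCP) lies midway between the tips of the shut fingers; the grasp point (between the pads) lies 19 mm behind it (robot.grip_depth is the distance from the TCP to the grasp point, in m); y points along the fingers, z is the direction in which the jaws open and shut, and the axes are right-handed (so a half turn about y gives the same grasp; the last joint's range is limited). The gripper opens to 85 mm and grips with 20 to 120 N. Pads are 22 mm wide; open, the fingers measure 114 mm over their backs; the gripper's body (76 mm by 85 mm) begins 54 mm behind the grasp point. The pads swing forward as they close: fully open they stand 13 mm farther back than shut.
Start: joints at [-1.528, 0.527, 1.433, -0, 1.181, -0.178], TCP at [0.137, -0.61, 0.231] pointing down, gripper open.
Joint ranges: [-3.08, 3.08], [-0.75, 2.2], [0.22, 2.44], [-1.43, 4.57], [0, 2.65], [-2.85, 2.85]. Speed limits (rad/s): [2.79, 2.79, 3.14, 3.14, 3.14, 3.14].

### API

Orientations are given as a unit quaternion [w, x, y, z].
In Python, from rig import robot gives the robot as it stands.
- The arm moves only by the tool arm_command, never from a script. Its argument "series" is a list of rows, each a list of 3 entries, a list of its own where there are three numbers: the shift along the tool's x, y, z in cm, then the turn, a rotation vector about the tool's x, y, z in rad, then the opening, from 0 (shut) to 1 (fully open). A call has 1 to 5 rows; each row is the pose to reach, as a shift and turn from the pose commanded when the call began, along the tool's axes at that moment; what a row does not reach only later rows make up. A row lasts 1/10 s, in which the tool goes at most 50 mm and 8.59 degrees, less where a joint would pass 70% of its speed; a pose out of reach is approached as far as the arm can. A call with a gripper value outside its range is refused whole. The fingers move at their own pace and stop on an object; "grip_force" is the grip in N (left out, the last holds). Time passes only in rows, so rows that repeat a pose let the fingers close. It gives the time, the measured TCP pose, the force and the opening at its end, in the units of the state.
- robot.read_state(): the state, without advancing time (a new reading comes with each control period).
- robot.grab_frame(name): name is "scene" or "top" or "wrist"; returns a dict with "image" (400x640x3 uint8, red, green, blue), "fovy" (degrees; the focal length in pixels is half the picture's height over the tangent of half this angle, whatever the lens; pixels are square), "cx", "cy" (the principal point, pixels), "pose" (4x4, takes a point from camera to world coordinates); the wrist camera has in their place "mount" (4x4, takes a point from camera to tool coordinates, whose origin is the TCP and whose axes are the tool frame's). Camera axes: x right, y down, z forward; pixel columns grow to the right and rows downward; lengths in m; the calibration is good to about 2 mm. A picture is of the moment at which its call begins: read the wrist's pose just before it. There is no depth.
- robot.close_job(): hands the job in, once; it reports no verdict.
The state is a dict: "clock": time; "joint_positions": joint angles; "qd": joint speeds; "tau": joint torques, N m; "ee_pos": TCP position; "ee_rot": TCP orientation; "contact_force": force on the tool from outside, world axes, zero at the start; "ft_torque": the same for the moment, N m; "gripper_width": finger opening in m.
Only numpy, scipy, OpenCV 4.12 (cv2) and the standard library are available. Lean on these libraries where they do the work, as an engineer would, in place of code of your own. Each camera call takes 0.05 s, during which the arm holds its last target.

## Working session

There is one attempt and no reset: what is moved stays moved. The work goes in short steps, Python scripts to look and compute and a tool call to move; the robot and the scene stay as the last step left them, time stands still between calls to the robot, and variables do not carry over. Pictures are saved under pics/ and viewed, and the job is handed in when it is done.

Besides the shell and the picture viewer there is one more tool, called in YAML: its name, and indented under it one key for each argument. arm_command: Moves the arm, as the interface text tells. Its arguments: {"type":"object","properties":{"series":{"type":"array"},"grip_force":{"type":"number"}},"required":["series"]}

```bash
ls; mkdir -p pics; python3 - <<'E'
from rig import robot
import cv2,numpy as np
s=robot.read_state()
for k,v in s.items(): print(k,np.round(v,4))
for n in("scene","top","wrist"):
    f=robot.grab_frame(n)
    cv2.imwrite(f"pics/{n}0.png",f["image"][:,:,::-1])
    np.save(f"pics/{n}0.npy",f,allow_pickle=True)
    print(n,f["fovy"],f["cx"],f["cy"]);print(np.round(f.get("pose",f.get("mount")),4))
E
```

```text
pics
clock 0.0
joint_positions [-1.5285  0.5285  1.434  -0.      1.1814 -0.1785]
qd [ 0.0005 -0.001   0.0009 -0.0008 -0.0012 -0.0014]
tau [ 2.00000e-04 -4.42352e+01 -1.78025e+01 -3.00000e-04  8.30000e-03
 -0.00000e+00]
ee_pos [ 0.1369 -0.6091  0.2303]
ee_rot [ 0.0779 -0.0778  0.7036 -0.702 ]
contact_force [-0.0584 -0.1639 -0.3376]
ft_torque [-0.0002 -0.0185  0.0041]
gripper_width 0.0854
scene 54.669650359416195 316.20344343462784 200.5796116224431
[[ 0.528   0.4551 -0.717   1.1436]
 [ 0.8491 -0.2998  0.435  -0.4179]
 [-0.017  -0.8385 -0.5447  0.5524]
 [ 0.      0.      0.      1.    ]]
top 44.462780232275946 324.3561703824215 191.18475316876155
[[ 0.0083 -0.992   0.1257  0.3822]
 [-0.9997 -0.0109 -0.0199 -0.0104]
 [ 0.0211 -0.1255 -0.9919  1.1752]
 [ 0.      0.      0.      1.    ]]
wrist 62.64470190302223 316.2810826483334 199.6801224808347
[[-0.0016  0.9549  0.2969 -0.076 ]
 [ 0.0018 -0.2969  0.9549 -0.1434]
 [ 1.      0.002  -0.0012 -0.0012]
 [ 0.      0.      0.      1.    ]]
```

View pics/scene0.png

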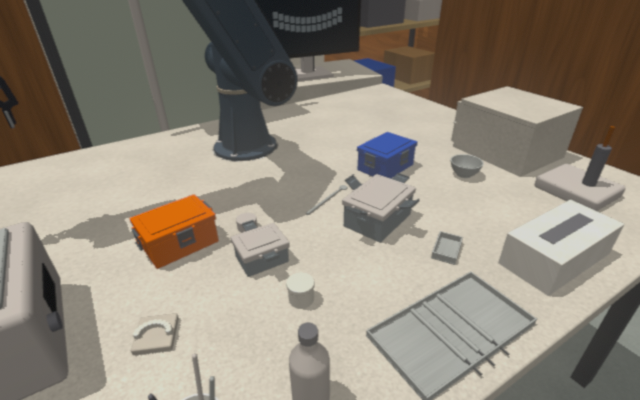

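View pics/top0.png

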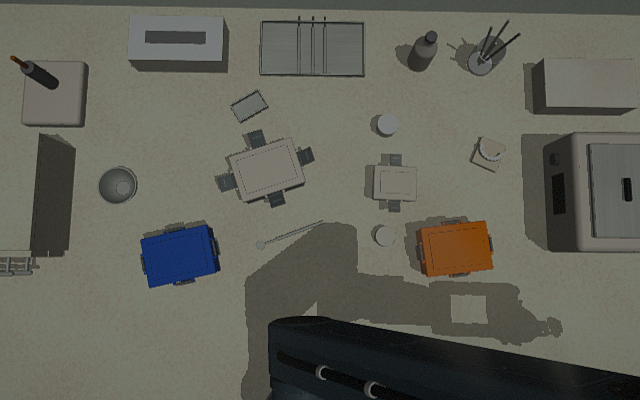

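The scene view shows the grey box with four open clips at about (380,205), and the small two-clip box at (260,245). In the top view they are at (265,170) and (395,183). Blue (180,255) and orange (455,248) are the look-alikes. The grey box at (265,170) fits because it is grey with a white lid, has four clips and is larger than its neighbour. I'll enlarge it to confirm.

```bash
python3 - <<'E'
import cv2,numpy as np
t=cv2.imread("pics/top0.png");s=cv2.imread("pics/scene0.png")
a=cv2.resize(t[120:220,200:330],None,fx=5,fy=5,interpolation=cv2.INTER_CUBIC)
cv2.imwrite("pics/top0c.png",a)
b=cv2.resize(s[160:250,325:430],None,fx=6,fy=6,interpolation=cv2.INTER_CUBIC)
cv2.imwrite("pics/scene0c.png",b)
E
```

```text
(no output)
```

View pics/top0c.png

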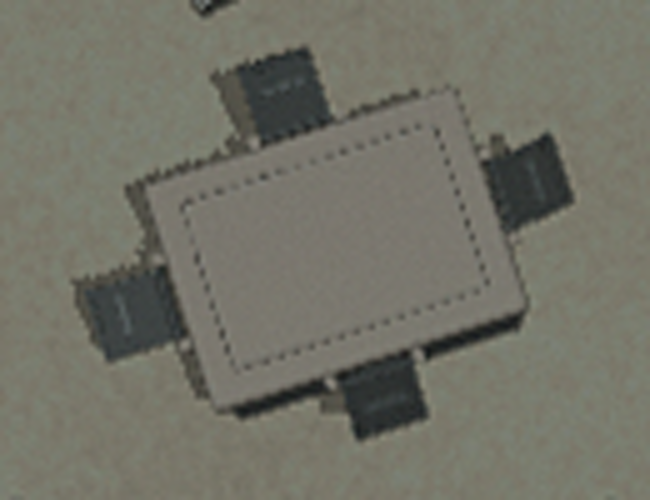

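View pics/scene0c.png

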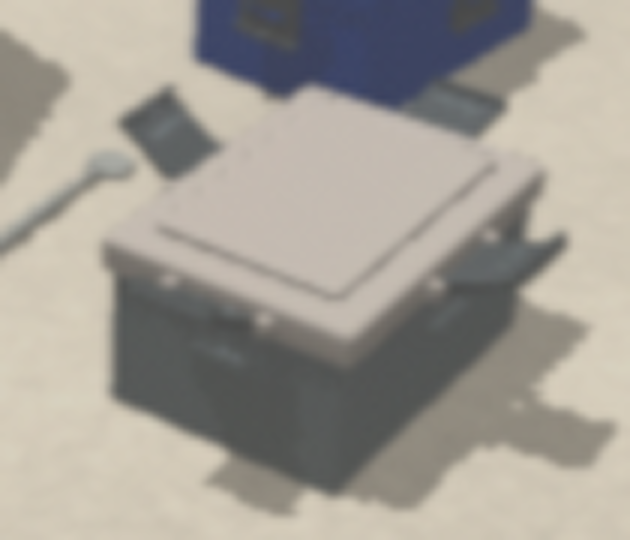

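The crops confirm the target: grey box, white lid, four open dark clips. The top crop corners are (148,185), (457,88), (527,308) and (220,410). I'll triangulate the lid corners across both views.

```bash
cat > h.py <<'E'
import numpy as np
def K(f):
    fl=200/np.tan(np.radians(f["fovy"])/2); return np.array([[fl,0,f["cx"]],[0,fl,f["cy"]],[0,0,1]])
def ray(f,p,pose=None):
    P=f["pose"] if pose is None else pose
    d=np.linalg.inv(K(f))@[p[0],p[1],1]; return P[:3,3],P[:3,:3]@d
def plane(f,p,z,pose=None):
    o,d=ray(f,p,pose); return o+d*(z-o[2])/d[2]
def tri(rays):
    A=np.zeros((3,3));b=np.zeros(3)
    for o,d in rays:
        d=d/np.linalg.norm(d);M=np.eye(3)-np.outer(d,d);A+=M;b+=M@o
    return np.linalg.solve(A,b)
def proj(f,X,pose=None):
    P=f["pose"] if pose is None else pose
    c=P[:3,:3].T@(np.asarray(X)-P[:3,3]); q=K(f)@c; return q[:2]/q[2]
def load(n): return np.load(f"pics/{n}.npy",allow_pickle=True).item()
E
python3 - <<'E'
from h import *
t=load("top0");s=load("scene0")
T={'A':(148,185),'B':(457,88),'C':(527,308),'D':(220,410)}
S={'B':(347,335),'C':(105,240),'A':(545,165),'D':(315,85)}
X={}
for k in T:
    a=(200+(T[k][0]+.5)/5-.5,120+(T[k][1]+.5)/5-.5); b=(325+(S[k][0]+.5)/6-.5,160+(S[k][1]+.5)/6-.5)
    x=tri([ray(t,a),ray(s,b)]);X[k]=plane(t,a,.078);print(k,np.round(x,4),np.round(X[k],4),np.round(plane(s,b,.078),4))
c=sum(X.values())/4;print(c)
v=(X['A']-X['B'])+(X['D']-X['C']);print("len",np.linalg.norm(v)/2,"yaw",np.arctan2(-v[0],v[1]))
v=(X['A']-X['D'])+(X['B']-X['C']);print("wid",np.linalg.norm(v)/2,"yaw",np.arctan2(v[1],v[0]))
# other lid: small box
for p in[(375,165),(418,166),(416,202),(373,199),(395,154),(395,212)]: print(np.round(plane(t,p,.06),3))
E
```

```text
A [0.5987 0.1852 0.0787] [0.5981 0.1844 0.078 ] [0.5982 0.1874 0.078 ]
B [0.6454 0.0458 0.0788] [0.645 0.045 0.078] [0.645  0.0475 0.078 ]
C [0.5445 0.0126 0.0759] [0.5436 0.0116 0.078 ] [0.5476 0.0119 0.078 ]
D [0.4972 0.151  0.078 ] [0.4957 0.1488 0.078 ] [0.4982 0.1536 0.078 ]
[0.57057151 0.09744126 0.078     ]
len 0.14624215207953548 yaw 0.33007877014475845
wid 0.10758442401355647 yaw 0.3262065256568851
[ 0.586 -0.15   0.06 ]
[ 0.585 -0.25   0.06 ]
[ 0.501 -0.244  0.06 ]
[ 0.507 -0.145  0.06 ]
[ 0.613 -0.197  0.06 ]
[ 0.477 -0.195  0.06 ]
```

Both views put the lid corners at 76–79 mm, which agrees with the text. The box centre is at about (0.571, 0.098) with yaw about 0.328. My plan is to shut the gripper and bring the fingertip down on each flap, 22 mm pad side facing the box. Then I push it inward with the tip at about z = 45 mm.

```bash
cat >> h.py <<'E'
from scipy.spatial.transform import Rotation as Ro
C=np.array([.571,.0985]);YAW=.328
def bw(bx,by):  # box mm -> world xy
    c,s=np.cos(YAW),np.sin(YAW); return C+np.array([c*bx-s*by,s*bx+c*by])/1000
def Rdown(yx):  # tool y down, tool x at world angle yx
    x=np.array([np.cos(yx),np.sin(yx),0]);y=np.array([0,0,-1.]);return Ro.from_matrix(np.c_[x,y,np.cross(x,y)])
def cur(s): w,x,y,z=s["ee_rot"]; return Ro.from_quat([x,y,z,w])
def delta(s,xy,z,yx=None):
    R=cur(s); d=R.inv().apply(np.r_[xy,z]-s["ee_pos"])*100
    tv=np.zeros(3) if yx is None else (R.inv()*Rdown(yx)).as_rotvec()
    return np.round(d,2),np.round(tv,3)
E
python3 - <<'E'
from h import *
from rig import robot
s=robot.read_state();R=cur(s).as_matrix();print(np.round(R,3), np.arctan2(R[1,0],R[0,0]))
print("right clip bent (0,-83)",bw(0,-105),delta(s,bw(0,-83),.15))
for a in (YAW,YAW+np.pi/2,YAW-np.pi/2,YAW+np.pi):print(a,delta(s,bw(0,-105),.15,a))
E
```

```text
[[-0.976 -0.     0.219]
 [-0.219  0.002 -0.976]
 [-0.    -1.    -0.002]] -2.9207831288435804
right clip bent (0,-83) [ 0.60482578 -0.0009023 ] (array([-58.74,   8.16, -51.28]), array([0., 0., 0.]))
0.328 (array([-58.98,   8.15, -49.1 ]), array([1.000e-03, 3.034e+00, 2.000e-03]))
1.8987963267948966 (array([-58.98,   8.15, -49.1 ]), array([2.000e-03, 1.464e+00, 1.000e-03]))
-1.2427963267948965 (array([-58.98,   8.15, -49.1 ]), array([ 1.000e-03, -1.678e+00, -2.000e-03]))
3.469592653589793 (array([-58.98,   8.15, -49.1 ]), array([ 0.002, -0.107, -0.   ]))
```

arm_command:
  series:
    - [[-59, 3, -49], [0, -1.678, 0], 0]
    - [[-59, 3, -49], [0, -1.678, 0], 0]
    - [[-59, 3, -49], [0, -1.678, 0], 0]
    - [[-59, 3, -49], [0, -1.678, 0], 0]
    - [[-59, 3, -49], [0, -1.678, 0], 0]
  grip_force: 40

```text
clock: 0.65
ee_pos: [0.2902, -0.4102, 0.2213]
ee_rot: [0.332, -0.332, 0.625, -0.624]
contact_force: [0.5, -0.6, -0.7]
gripper_width: 0.0121
```

```bash
python3 - <<'E'
from h import *
from rig import robot
s=robot.read_state();print(s["clock"],s["ee_pos"],s["gripper_width"],s["joint_positions"]);print(delta(s,bw(0,-105),.2,YAW-np.pi/2))
E
```

```text
0.65 [ 0.29023421 -0.41023012  0.22132434] 0.012125612915250817 [-1.17791117e+00  3.77468364e-01  1.74614406e+00  2.45457666e-04
  1.01821645e+00 -5.83457823e-01]
(array([-51.53,   2.15,   3.13]), array([-0.   , -0.923, -0.   ]))
```

arm_command:
  series:
    - [[-51, 2, 3], [0, -0.92, 0], 0]
    - [[-51, 2, 3], [0, -0.92, 0], 0]
    - [[-51, 2, 3], [0, -0.92, 0], 0]
    - [[-51, 2, 3], [0, -0.92, 0], 0]
    - [[-51, 2, 3], [0, -0.92, 0], 0]

```text
clock: 1.15
ee_pos: [0.4433, -0.2127, 0.2117]
ee_rot: [-0.537, 0.537, -0.46, 0.46]
contact_force: [0.8, -0.6, 0.3]
gripper_width: -0.0003
```

```bash
python3 - <<'E'
from h import *
from rig import robot
s=robot.read_state();print(s["clock"],s["ee_pos"],s["gripper_width"],s["joint_positions"]);print(delta(s,bw(0,-105),.15,YAW-np.pi/2))
E
```

```text
1.15 [ 0.44325443 -0.21265857  0.21167149] -0.0003131050567440337 [-6.75042938e-01  3.77278871e-01  1.78251741e+00 -6.06106049e-05
  9.81759367e-01 -8.30983865e-01]
(array([-18.41,   6.17,  19.25]), array([ 0.   , -0.172,  0.   ]))
```

arm_command:
  series:
    - [[-18.4, 5, 19.2], [0, -0.172, 0], 0]
    - [[-18.4, 5, 19.2], [0, -0.172, 0], 0]
    - [[-18.4, 5, 19.2], [0, -0.172, 0], 0]
    - [[-18.4, 5, 19.2], [0, -0.172, 0], 0]
    - [[-18.4, 5, 19.2], [0, -0.172, 0], 0]

```text
clock: 1.65
ee_pos: [0.5932, -0.018, 0.165]
ee_rot: [-0.574, 0.574, -0.413, 0.413]
contact_force: [1.6, -0.8, -0.4]
gripper_width: -0.0002
```

```bash
python3 - <<'E'
from h import *
from rig import robot
import cv2
s=robot.read_state();print(s["clock"],s["ee_pos"]);print(delta(s,bw(0,-105),.15,YAW-np.pi/2))
f=robot.grab_frame("wrist");cv2.imwrite("pics/w1.png",f["image"][:,:,::-1])
f=robot.grab_frame("scene");cv2.imwrite("pics/s1.png",cv2.resize(f["image"][:250,200:520,::-1],None,fx=2.5,fy=2.4))
s=robot.read_state();print(s["clock"],s["ee_pos"]);print(delta(s,bw(0,-105),.15,YAW-np.pi/2))
E
```

```text
1.65 [ 0.59320902 -0.01795913  0.16495254]
(array([-1.25,  1.49,  1.64]), array([ 0.   , -0.006, -0.   ]))
1.75 [ 0.59481935 -0.01487455  0.16411022]
(array([-1.  ,  1.41,  1.4 ]), array([-0.001,  0.   , -0.001]))
```

View pics/w1.png

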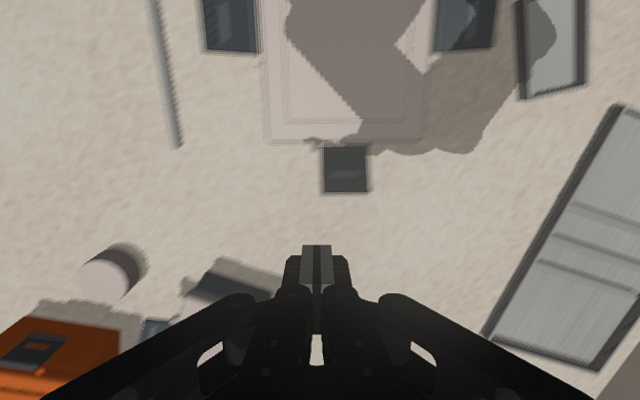

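View pics/s1.png

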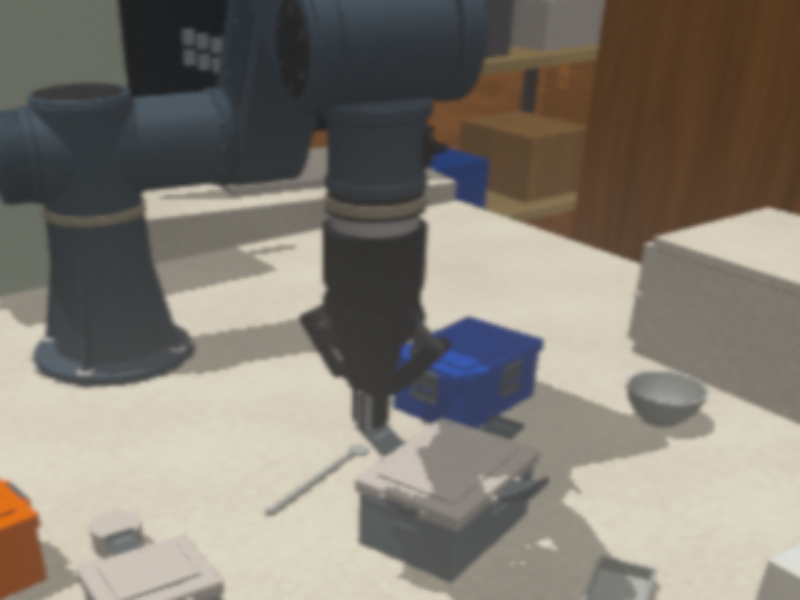

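The wrist view shows the right clip at (345,170) below the lid edge at row 145, with the fingertips at (317,265). The box axis is vertical in the picture, so the alignment is good. The computed 1.4 cm sideways correction agrees with what I see. Next I centre over the clip and descend.

```bash
python3 - <<'E'
from h import *
from rig import robot
s=robot.read_state();print(delta(s,bw(0,-103),.12),delta(s,bw(0,-103),.045),delta(s,bw(0,-94),.045))
E
```

```text
(array([-1.19,  4.41,  1.39]), array([0., 0., 0.])) (array([-1.19, 11.91,  1.38]), array([0., 0., 0.])) (array([-2.09, 11.92,  1.38]), array([0., 0., 0.]))
```

arm_command:
  series:
    - [[-1.2, 3, 1.4], [0, 0, 0], 0]
    - [[-1.2, 5.5, 1.4], [0, 0, 0], 0]
    - [[-1.2, 7, 1.4], [0, 0, 0], 0]
    - [[-1.2, 8.5, 1.4], [0, 0, 0], 0]
    - [[-1.2, 10, 1.4], [0, 0, 0], 0]

```text
clock: 2.25
ee_pos: [0.6019, -0.0048, 0.065]
ee_rot: [0.574, -0.574, 0.413, -0.414]
contact_force: [-0.9, 0.8, 2.3]
gripper_width: 0.0
```

```bash
python3 - <<'E'
from h import *
from rig import robot
s=robot.read_state();print(s["clock"],s["ee_pos"],s["contact_force"]);print(delta(s,bw(0,-103),.045),delta(s,bw(0,-94),.045))
E
```

```text
2.25 [ 0.6019198  -0.00477297  0.06504285] [-0.8531502   0.77863441  2.28340457]
(array([-0.48,  2.  ,  0.4 ]), array([0., 0., 0.])) (array([-1.38,  2.  ,  0.39]), array([0., 0., 0.]))
```

arm_command:
  series:
    - [[-0.2, 1, 0.2], [0, 0, 0], 0]
    - [[-0.2, 2, 0.2], [0, 0, 0], 0]
    - [[-0.2, 2, 0.2], [0, 0, 0], 0]
    - [[-0.6, 2, 0.2], [0, 0, 0], 0]
    - [[-0.6, 2, 0.2], [0, 0, 0], 0]

```text
clock: 2.75
ee_pos: [0.602, 0.0025, 0.0458]
ee_rot: [0.574, -0.574, 0.413, -0.413]
contact_force: [0.8, 0.5, 0.5]
gripper_width: -0.0
```

```bash
python3 - <<'E'
from h import *
from rig import robot
s=robot.read_state();print(s["clock"],s["ee_pos"],s["contact_force"]);print(delta(s,bw(0,-94),.045))
E
```

```text
2.75 [0.60202208 0.00247049 0.04579576] [0.84361354 0.49761022 0.54690451]
(array([-0.69,  0.08,  0.15]), array([0., 0., 0.]))
```

arm_command:
  series:
    - [[-0.3, 0, 0.1], [0, 0, 0], 0]
    - [[-0.6, 0, 0.1], [0, 0, 0], 0]
    - [[-0.7, 0, 0.1], [0, 0, 0], 0]
    - [[-0.7, 0, 0.1], [0, 0, 0], 0]
    - [[-0.7, 0, 0.1], [0, 0, 0], 0]

```text
clock: 3.25
ee_pos: [0.6006, 0.0094, 0.0457]
ee_rot: [0.574, -0.574, 0.413, -0.413]
contact_force: [0.6, -0.5, -0.4]
gripper_width: -0.0006
```

```bash
python3 - <<'E'
from h import *
from rig import robot
import cv2
s=robot.read_state();print(s["clock"],s["ee_pos"],s["contact_force"]);print(delta(s,bw(0,-94),.045))
f=robot.grab_frame("wrist");cv2.imwrite("pics/w2.png",f["image"][:,:,::-1])
f=robot.grab_frame("scene");cv2.imwrite("pics/s2.png",cv2.resize(f["image"][110:250,300:460,::-1],None,fx=5,fy=4))
E
```

```text
3.25 [0.60060239 0.00943148 0.04567826] [ 0.58287093 -0.51673632 -0.43932251]
(array([0.01, 0.07, 0.07]), array([0., 0., 0.]))
```

View pics/w2.png

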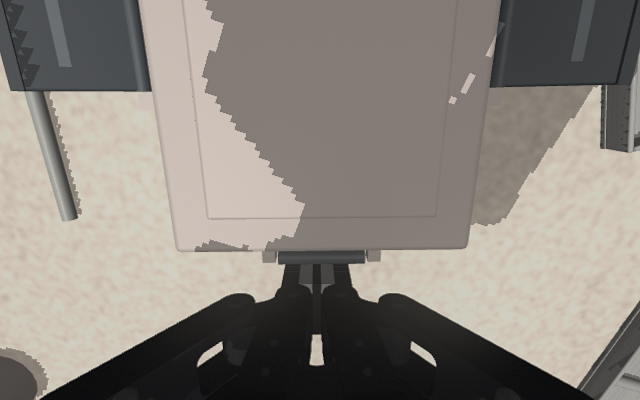

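View pics/s2.png

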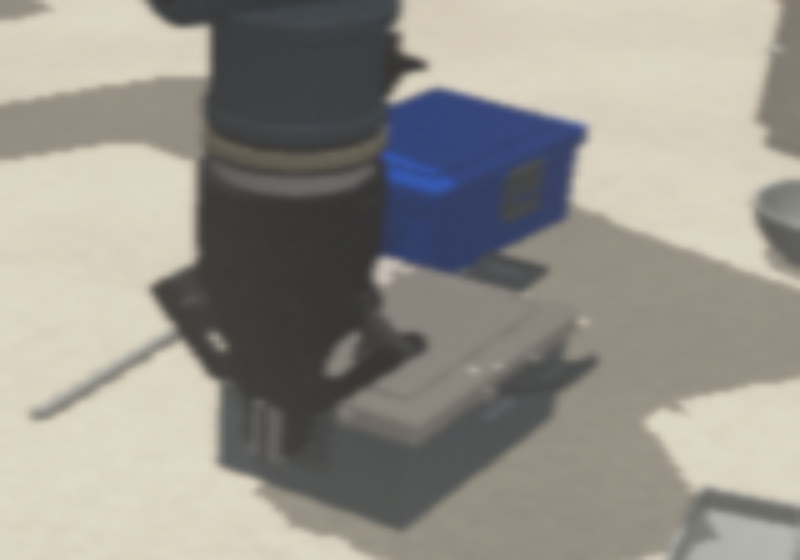

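The wrist view shows the right clip hinge at (321,257) with the flap folded below it, behind the fingers at (317,275). I'll press a little further, then back out and rise.

arm_command:
  series:
    - [[-0.3, 0, 0], [0, 0, 0], 0]
    - [[-0.3, 0, 0], [0, 0, 0], 0]
    - [[-0.4, 0, 0], [0, 0, 0], 0]
    - [[-0.4, 0, 0], [0, 0, 0], 0]
    - [[-0.4, 0, 0], [0, 0, 0], 0]

```text
clock: 3.85
ee_pos: [0.6001, 0.011, 0.0456]
ee_rot: [-0.573, 0.574, -0.412, 0.414]
contact_force: [0.5, -6.5, -1.1]
gripper_width: 0.0
```

```bash
python3 - <<'E'
from h import *
from rig import robot
s=robot.read_state();print(s["clock"],s["ee_pos"],s["contact_force"]);print(delta(s,bw(0,-120),.045),delta(s,bw(0,-120),.15))
E
```

```text
3.85 [0.60008198 0.01101929 0.04559516] [ 0.53081901 -6.51082256 -1.05949704]
(array([2.78, 0.07, 0.08]), array([0., 0., 0.])) (array([  2.82, -10.43,   0.08]), array([0., 0., 0.]))
```

Force rose to 6.5 N, so the right clip is against its stop. I back off, rise, and cross over to the left clip.

arm_command:
  series:
    - [[2.5, 0, 0], [0, 0, 0], 0]
    - [[2.5, -3, 0], [0, 0, 0], 0]
    - [[2.5, -7, 0], [0, 0, 0], 0]
    - [[0, -10.5, 0], [0, 0, 0], 0]
    - [[-5, -10.5, 0], [0, 0, 0], 0]

```text
clock: 4.35
ee_pos: [0.5889, 0.0583, 0.1559]
ee_rot: [0.575, -0.57, 0.411, -0.419]
contact_force: [1.2, 0.6, 0.1]
gripper_width: 0.0001
```

```bash
python3 - <<'E'
from h import *
from rig import robot
s=robot.read_state();print(s["clock"],s["ee_pos"],s["contact_force"]);print(delta(s,bw(0,103),.14,YAW-np.pi/2))
E
```

```text
4.35 [0.58891519 0.05827805 0.15586826] [1.1774112  0.60194921 0.05286744]
(array([-14.69,   1.49,  -0.58]), array([-0.012, -0.011,  0.006]))
```

arm_command:
  series:
    - [[-5, 0, 0], [0, 0, 0], 0]
    - [[-10, 0, 0], [0, 0, 0], 0]
    - [[-14, 0.5, 0], [0, 0, 0], 0]
    - [[-14, 1, 0], [0, 0, 0], 0]
    - [[-14, 1, 0], [0, 0, 0], 0]

```text
clock: 4.85
ee_pos: [0.538, 0.1941, 0.1399]
ee_rot: [-0.574, 0.575, -0.413, 0.412]
contact_force: [0.5, 0.0, -0.7]
gripper_width: -0.0
```

```bash
python3 - <<'E'
from h import *
from rig import robot
import cv2
f=robot.grab_frame("wrist");cv2.imwrite("pics/w3.png",f["image"][:,:,::-1])
s=robot.read_state();print(s["clock"],s["ee_pos"],s["contact_force"]);print(delta(s,bw(0,103),.12,YAW-np.pi/2))
E
```

```text
4.9 [0.53895407 0.19316581 0.14025419] [ 0.1488137  -0.24678889 -0.77522035]
(array([-0.31,  2.03, -0.02]), array([ 0.001, -0.005,  0.   ]))
```

View pics/w3.png

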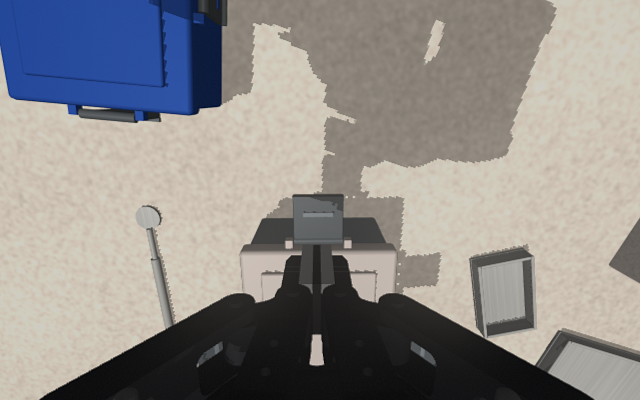

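The wrist view shows the left clip at (318,218), centred on the fingertips at (317,265). The blue box corner at (220,107) is about 7 cm clear. I descend.

arm_command:
  series:
    - [[-0.3, 3, 0], [0, 0, 0], 0]
    - [[-0.3, 5, 0], [0, 0, 0], 0]
    - [[-0.3, 6.5, 0], [0, 0, 0], 0]
    - [[-0.3, 8, 0], [0, 0, 0], 0]
    - [[-0.3, 9.5, 0], [0, 0, 0], 0]

```text
clock: 5.4
ee_pos: [0.5397, 0.1944, 0.0454]
ee_rot: [0.573, -0.573, 0.414, -0.415]
contact_force: [0.0, -0.2, 1.7]
gripper_width: 0.0002
```

arm_command:
  series:
    - [[0, 0, 0], [0, 0, 0], 0]
    - [[0.3, 0, 0], [0, 0, 0], 0]
    - [[0.6, 0, 0], [0, 0, 0], 0]
    - [[0.9, 0, 0], [0, 0, 0], 0]
    - [[0.9, 0, 0], [0, 0, 0], 0]

```text
clock: 5.9
ee_pos: [0.541, 0.1889, 0.0462]
ee_rot: [0.574, -0.572, 0.415, -0.413]
contact_force: [-1.0, 7.2, -1.8]
gripper_width: -0.0001
```

```bash
python3 - <<'E'
from h import *
from rig import robot
s=robot.read_state();print(s["clock"],s["ee_pos"],s["contact_force"]);print(delta(s,bw(0,92),.045))
E
```

```text
5.9 [0.54096285 0.18894787 0.04623098] [-0.98395287  7.22511515 -1.82313716]
(array([ 0.33,  0.12, -0.07]), array([0., 0., 0.]))
```

7.2 N inward, so the left clip is against its stop too. I back off and rise, then go to the near clip with a quarter turn.

arm_command:
  series:
    - [[-2.5, 0, 0], [0, 0, 0], 0]
    - [[-2.5, -3, 0], [0, 0, 0], 0]
    - [[-2.5, -7, 0], [0, 0, 0], 0]
    - [[-2.5, -10.5, 0], [0, 0, 0], 0]
    - [[-2.5, -10.5, 0], [0, 0, 0], 0]

```text
clock: 6.4
ee_pos: [0.5374, 0.2118, 0.1565]
ee_rot: [0.577, -0.571, 0.41, -0.417]
contact_force: [0.2, 0.3, 0.4]
gripper_width: 0.0002
```

```bash
python3 - <<'E'
from h import *
from rig import robot
import cv2
f=robot.grab_frame("wrist");cv2.imwrite("pics/w4.png",f["image"][:,:,::-1])
s=robot.read_state();print(s["clock"],s["ee_pos"],s["contact_force"],s["joint_positions"]);print(delta(s,bw(-83,1),.15,YAW-np.pi))
E
```

```text
6.45 [0.53565907 0.21136978 0.15413232] [ 0.4445423  -0.44100709  0.13056536] [ 1.82074852e-01  5.59154048e-01  1.63709708e+00 -4.85953870e-04
  9.37207770e-01 -1.39666135e-01]
(array([11.77,  0.36, -8.52]), array([-0.007,  1.565, -0.005]))
```

View pics/w4.png

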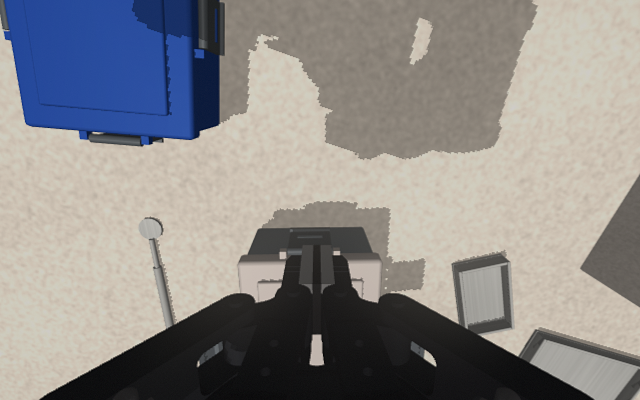

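The left clip now lies against the end of the box at (315,240). I turn and move to above the near clip.

arm_command:
  series:
    - [[11.8, 0.4, -8.5], [0, 1.565, 0], 0]
    - [[11.8, 0.4, -8.5], [0, 1.565, 0], 0]
    - [[11.8, 0.4, -8.5], [0, 1.565, 0], 0]
    - [[11.8, 0.4, -8.5], [0, 1.565, 0], 0]
    - [[11.8, 0.4, -8.5], [0, 1.565, 0], 0]

```text
clock: 6.95
ee_pos: [0.4887, 0.0705, 0.1457]
ee_rot: [0.379, -0.38, 0.597, -0.596]
contact_force: [-0.2, 0.7, -0.1]
gripper_width: -0.0002
```

```bash
python3 - <<'E'
from h import *
from rig import robot
s=robot.read_state();print(s["clock"],s["ee_pos"],s["joint_positions"]);print(delta(s,bw(-83,1),.15,YAW-np.pi))
E
```

```text
6.95 [0.48868006 0.07048086 0.14573158] [-8.33600476e-02  4.86396745e-01  1.83964804e+00 -3.44784101e-04
  8.17999327e-01  3.54732682e-01]
(array([-0.35, -0.43,  0.21]), array([0.002, 0.805, 0.002]))
```

arm_command:
  series:
    - [[0, 0, 0], [0, 0.81, 0], 0]
    - [[0, 0, 0], [0, 0.81, 0], 0]
    - [[0, 0, 0], [0, 0.81, 0], 0]
    - [[0, 0, 0], [0, 0.81, 0], 0]
    - [[0, 0, 0], [0, 0.81, 0], 0]

```text
clock: 7.45
ee_pos: [0.4891, 0.0721, 0.1457]
ee_rot: [0.135, -0.136, 0.694, -0.694]
contact_force: [0.0, 0.8, -1.0]
gripper_width: -0.0
```

```bash
python3 - <<'E'
from h import *
from rig import robot
s=robot.read_state();print(s["clock"],s["ee_pos"],s["joint_positions"]);print(delta(s,bw(-83,1),.15,YAW-np.pi))
E
```

```text
7.45 [0.48912951 0.07209076 0.14572803] [-7.99541842e-02  4.86940973e-01  1.83839661e+00 -3.38249979e-04
  8.18157144e-01  1.10478671e+00]
(array([-0.3 , -0.43,  0.05]), array([0.001, 0.058, 0.002]))
```

arm_command:
  series:
    - [[-0.3, 0, 0], [0, 0.058, 0], 0]
    - [[-0.3, 0, 0], [0, 0.058, 0], 0]
    - [[-0.3, 1, 0], [0, 0.058, 0], 0]

```text
clock: 7.75
ee_pos: [0.4932, 0.0734, 0.1366]
ee_rot: [-0.119, 0.118, -0.697, 0.697]
contact_force: [-0.3, -0.1, -0.1]
gripper_width: 0.0001
```

```bash
python3 - <<'E'
from h import *
from rig import robot
import cv2
f=robot.grab_frame("wrist");cv2.imwrite("pics/w5.png",f["image"][:,:,::-1])
s=robot.read_state();print(s["clock"],s["ee_pos"],s["contact_force"]);print(delta(s,bw(-83,1),.045,YAW-np.pi))
E
```

```text
7.8 [0.49164475 0.07343021 0.13473017] [-1.40808193 -0.00238515 -0.76652986]
(array([-0.04,  8.97,  0.09]), array([0.001, 0.008, 0.002]))
```

View pics/w5.png

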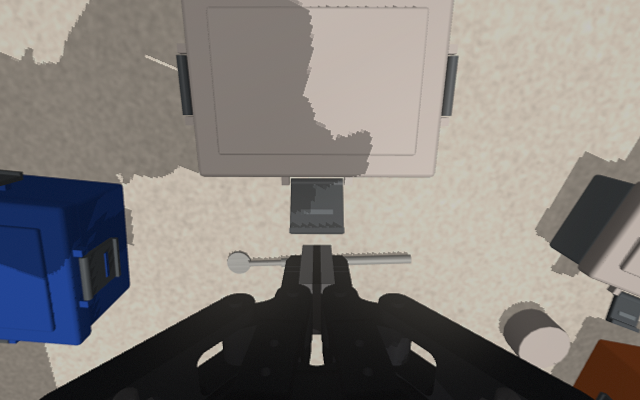

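The near clip is at (317,205), centred on the fingers, and the two end clips at (185,85) and (450,85) hang vertically. I descend and push in; tool +x points outward here.

arm_command:
  series:
    - [[0, 3, 0], [0, 0, 0], 0]
    - [[0, 4.5, 0.1], [0, 0, 0], 0]
    - [[0, 6, 0.1], [0, 0, 0], 0]
    - [[0, 7.5, 0.1], [0, 0, 0], 0]
    - [[0, 9, 0.1], [0, 0, 0], 0]

```text
clock: 8.3
ee_pos: [0.4924, 0.0726, 0.0455]
ee_rot: [0.118, -0.119, 0.697, -0.697]
contact_force: [-0.7, -0.6, 0.9]
gripper_width: 0.0001
```

arm_command:
  series:
    - [[0, 0, 0], [0, 0, 0], 0]
    - [[-0.3, 0, 0], [0, 0, 0], 0]
    - [[-0.6, 0, 0], [0, 0, 0], 0]
    - [[-0.9, 0, 0], [0, 0, 0], 0]
    - [[-0.9, 0, 0], [0, 0, 0], 0]

```text
clock: 8.8
ee_pos: [0.5016, 0.0758, 0.0469]
ee_rot: [-0.118, 0.118, -0.697, 0.697]
contact_force: [-1.1, -0.5, -0.5]
gripper_width: -0.0001
```

```bash
python3 - <<'E'
from h import *
from rig import robot
s=robot.read_state();print(s["clock"],s["ee_pos"],s["contact_force"]);print(delta(s,bw(-72,0),.045))
E
```

```text
8.8 [0.50155536 0.0757811  0.04691962] [-1.10510397 -0.4668874  -0.47115169]
(array([-0.11,  0.19,  0.09]), array([0., 0., 0.]))
```

arm_command:
  series:
    - [[-0.2, 0, 0], [0, 0, 0], 0]
    - [[-0.3, 0, 0], [0, 0, 0], 0]
    - [[-0.4, 0, 0], [0, 0, 0], 0]
    - [[-0.4, 0, 0], [0, 0, 0], 0]

```text
clock: 9.2
ee_pos: [0.5016, 0.076, 0.0468]
ee_rot: [-0.116, 0.121, -0.697, 0.697]
contact_force: [-8.2, -6.8, 5.4]
gripper_width: 0.0001
```

```bash
python3 - <<'E'
from h import *
from rig import robot
s=robot.read_state();print(s["clock"],s["ee_pos"],s["contact_force"]);print(delta(s,bw(-72,0),.045))
E
```

```text
9.2 [0.50160874 0.07603083 0.04677439] [-8.16370557 -6.81289559  5.38383528]
(array([-0.09,  0.18,  0.11]), array([0., 0., 0.]))
```

10 N with no further motion, so the near clip is at its stop. I back off, rise, and cross the box to the far clip.

arm_command:
  series:
    - [[2.5, 0, 0], [0, 0, 0], 0]
    - [[2.5, -3, 0], [0, 0, 0], 0]
    - [[2.5, -7, 0], [0, 0, 0], 0]
    - [[1, -10.5, 0], [0, 0, 0], 0]
    - [[-3, -10.5, 0], [0, 0, 0], 0]

```text
clock: 9.7
ee_pos: [0.5348, 0.0866, 0.1568]
ee_rot: [-0.12, 0.115, -0.697, 0.698]
contact_force: [0.3, -0.7, -0.6]
gripper_width: -0.0004
```

arm_command:
  series:
    - [[-5, 0, 0], [0, 0, 0], 0]
    - [[-10, 0, 0], [0, 0, 0], 0]
    - [[-12, 0, 0], [0, 0, 0], 0]
    - [[-12, 0, 0], [0, 0, 0], 0]

```text
clock: 10.1
ee_pos: [0.651, 0.1273, 0.1522]
ee_rot: [-0.12, 0.116, -0.697, 0.697]
contact_force: [-1.1, -0.1, -0.3]
gripper_width: 0.0003
```

```bash
python3 - <<'E'
from h import *
from rig import robot
import cv2
f=robot.grab_frame("wrist");cv2.imwrite("pics/w6.png",f["image"][:,:,::-1])
s=robot.read_state();print(s["clock"],s["ee_pos"],s["contact_force"]);print(delta(s,bw(83,1),.045,YAW-np.pi))
E
```

```text
10.15 [0.64807648 0.12668166 0.15163465] [-0.79529576 -0.14713603 -0.14920931]
(array([-0.08, 10.66,  0.08]), array([-0.001,  0.008, -0.002]))
```

View pics/w6.png

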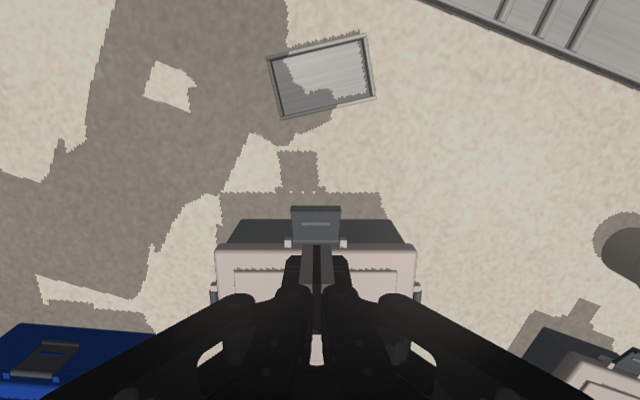

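The far clip is at (316,223), centred on the fingers at (317,265). I descend and push back toward the box.

arm_command:
  series:
    - [[-0.1, 4, 0.1], [0, 0, 0], 0]
    - [[-0.1, 6, 0.1], [0, 0, 0], 0]
    - [[-0.1, 7.5, 0.1], [0, 0, 0], 0]
    - [[-0.1, 9, 0.1], [0, 0, 0], 0]
    - [[-0.1, 10.6, 0.1], [0, 0, 0], 0]

```text
clock: 10.65
ee_pos: [0.6491, 0.1255, 0.0459]
ee_rot: [-0.119, 0.117, -0.697, 0.697]
contact_force: [0.6, 1.2, 1.0]
gripper_width: -0.0003
```

arm_command:
  series:
    - [[0, 0, 0], [0, 0, 0], 0]
    - [[0.3, 0, 0], [0, 0, 0], 0]
    - [[0.6, 0, 0], [0, 0, 0], 0]
    - [[0.9, 0, 0], [0, 0, 0], 0]
    - [[0.9, 0, 0], [0, 0, 0], 0]

```text
clock: 11.15
ee_pos: [0.6416, 0.1231, 0.0465]
ee_rot: [0.12, -0.116, 0.697, -0.697]
contact_force: [4.1, 2.0, -3.0]
gripper_width: 0.0001
```

```bash
python3 - <<'E'
from h import *
from rig import robot
s=robot.read_state();print(s["clock"],s["ee_pos"],s["contact_force"]);print(delta(s,bw(72,0),.045))
E
```

```text
11.15 [0.64163163 0.12306986 0.04647881] [ 4.09627044  2.04032494 -2.96090511]
(array([0.28, 0.15, 0.05]), array([0., 0., 0.]))
```

arm_command:
  series:
    - [[0.2, 0, 0], [0, 0, 0], 0]
    - [[0.3, 0, 0], [0, 0, 0], 0]
    - [[0.3, 0, 0], [0, 0, 0], 0]

```text
clock: 11.45
ee_pos: [0.6416, 0.123, 0.0467]
ee_rot: [0.122, -0.113, 0.697, -0.697]
contact_force: [8.8, 5.2, -4.3]
gripper_width: 0.0001
```

arm_command:
  series:
    - [[-2.5, 0, 0], [0, 0, 0], 0]
    - [[-2.5, -3, 0], [0, 0, 0], 0]
    - [[-2.5, -7, 0], [0, 0, 0], 0]
    - [[-2.5, -11, 0], [0, 0, 0], 0]
    - [[-2.5, -14, 0], [0, 0, 0], 0]

```text
clock: 11.95
ee_pos: [0.6603, 0.1297, 0.1885]
ee_rot: [-0.118, 0.118, -0.697, 0.697]
contact_force: [0.0, 0.4, -0.4]
gripper_width: 0.0
```

```bash
python3 - <<'E'
from h import *
from rig import robot
s=robot.read_state();print(s["clock"],s["ee_pos"],s["contact_force"]);
# retreat target: away from both boxes, toward (0.30,0.30)? and home side
print(delta(s,[.45,.09],.25),delta(s,[.38,.09],.25))
E
```

```text
11.95 [0.66027202 0.12973172 0.18848093] [ 0.03553605  0.35063565 -0.44471784]
(array([21.16, -6.17, -3.16]), array([0., 0., 0.])) (array([27.77, -6.18, -5.46]), array([0., 0., 0.]))
```

The far clip is at its stop (10 N, no motion). I pull back clear so all cameras can check every clip.

arm_command:
  series:
    - [[5, -5, 0], [0, 0, 0], 0]
    - [[10, -5, 0], [0, 0, 0], 0]
    - [[15, -5, 0], [0, 0, 0], 0]
    - [[20, -5, -3], [0, 0, 0], 0]
    - [[24, -5, -4], [0, 0, 0], 0]

```text
clock: 12.45
ee_pos: [0.4311, 0.0889, 0.236]
ee_rot: [-0.117, 0.118, -0.697, 0.697]
contact_force: [-0.6, 1.1, -0.1]
gripper_width: 0.0002
```

arm_command:
  series:
    - [[2, 0, -1], [0, 0, 0], 0]
    - [[2, 0, -1], [0, 0, 0], 0]

```text
clock: 12.65
ee_pos: [0.4064, 0.0924, 0.2356]
ee_rot: [0.116, -0.12, 0.697, -0.697]
contact_force: [-0.9, -0.1, 0.1]
gripper_width: 0.0004
```

```bash
python3 - <<'E'
from h import *
from rig import robot
import cv2
s=robot.read_state();print(s["clock"],s["ee_pos"],s["contact_force"])
f=robot.grab_frame("wrist");cv2.imwrite("pics/w7.png",f["image"][:,:,::-1])
f=robot.grab_frame("scene");cv2.imwrite("pics/s7.png",cv2.resize(f["image"][150:280,200:450,::-1],None,fx=3.2,fy=3.2,interpolation=cv2.INTER_CUBIC))
f=robot.grab_frame("top");cv2.imwrite("pics/t7.png",cv2.resize(f["image"][110:270,200:450,::-1],None,fx=3.2,fy=3.2,interpolation=cv2.INTER_CUBIC))
E
```

```text
12.65 [0.40643118 0.09238873 0.23559899] [-0.90491813 -0.05951751  0.11737955]
```

View pics/w7.png

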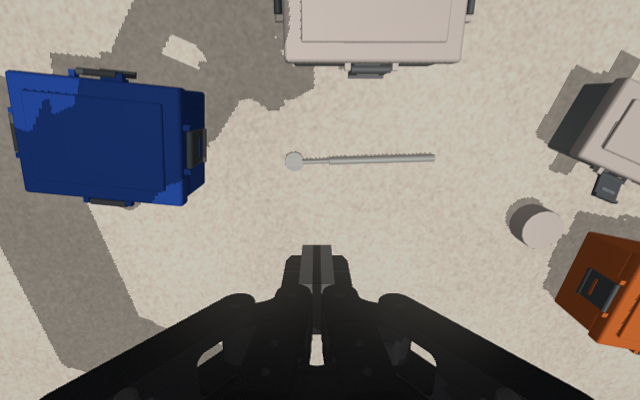

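View pics/s7.png

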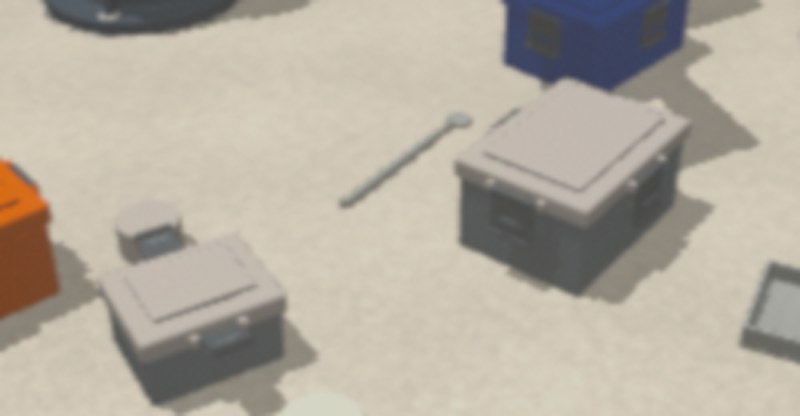

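View pics/t7.png

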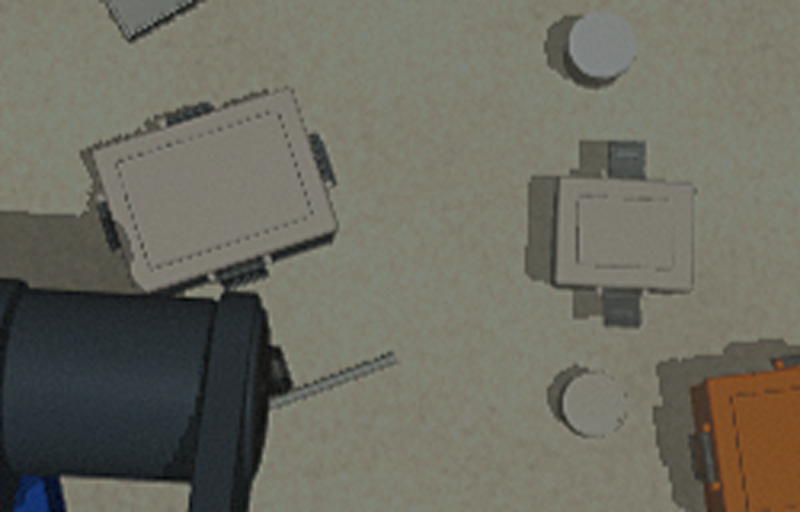

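All four clips of the large box look down, at top crop (188,113), (320,158), (110,225) and (243,272). The small box's two clips are still out at (627,160) and (622,308). As a numeric check on the near clip, I cast rays through its lower edge and compare with where shut and 0.3 rad would fall.

```bash
python3 - <<'E'
from h import *
from rig import robot
import cv2
s=robot.read_state();f=robot.grab_frame("wrist");M=np.eye(4);M[:3,:3]=cur(s).as_matrix();M[:3,3]=s["ee_pos"];P=M@f["mount"]
im=f["image"][:,:,::-1].copy()
for th in(0,.3,.6):
    for y in(-17,17):
        r=60+34*np.sin(th)+2*np.cos(th);z=.070-.034*np.cos(th)
        print("wrist",th,np.round(proj(f,np.r_[bw(-r,y+1),z],P),1))
print("hinge",proj(f,np.r_[bw(-62,0),.07],P))
cv2.imwrite("pics/w8c.png",cv2.resize(im[0:110,260:500],None,fx=3.3,fy=3.3,interpolation=cv2.INTER_CUBIC))
t=robot.grab_frame("top")
for n,ux,uy in(("near",-1,0),("far",1,0),("left",0,1),("right",0,-1)):
    for th in(0,.3,.6):
        h=60 if ux else 80; r=h+34*np.sin(th)+2*np.cos(th);z=.070-.034*np.cos(th)
        q=proj(t,np.r_[bw(ux*r,uy*r+1),z]);print("top",n,th,np.round(q,1),np.round((q-[200,110])*6.4,0))
cv2.imwrite("pics/t8c.png",cv2.resize(t["image"][120:215,210:320,::-1],None,fx=6.4,fy=6.4,interpolation=cv2.INTER_CUBIC))
E
```

```text
wrist 0 [379.7  84.5]
wrist 0 [345.3  84.2]
wrist 0.3 [379.4  95.1]
wrist 0.3 [345.1  94.8]
wrist 0.6 [379.6 104.5]
wrist 0.6 [345.2 104.2]
hinge [368.75915986  82.82169745]
top near 0 [276.1 196.8] [487. 556.]
top near 0.3 [277.3 200.8] [495. 581.]
top near 0.6 [278.4 204.2] [502. 603.]
top far 0 [260.2 147.4] [385. 239.]
top far 0.3 [258.9 143.3] [377. 213.]
top far 0.6 [257.6 139.4] [368. 188.]
top left 0 [234.7 182.7] [222. 465.]
top left 0.3 [230.5 183.9] [195. 473.]
top left 0.6 [226.5 184.9] [170. 479.]
top right 0 [301.3 161.3] [648. 328.]
top right 0.3 [305.3 159.9] [674. 319.]
top right 0.6 [308.8 158.4] [697. 310.]
```

View pics/w8c.png

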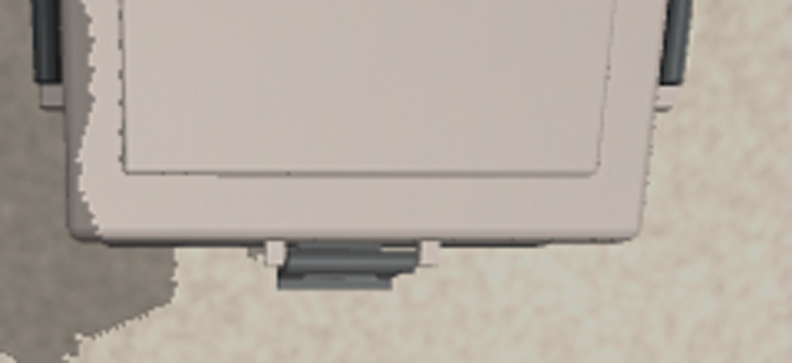

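View pics/t8c.png

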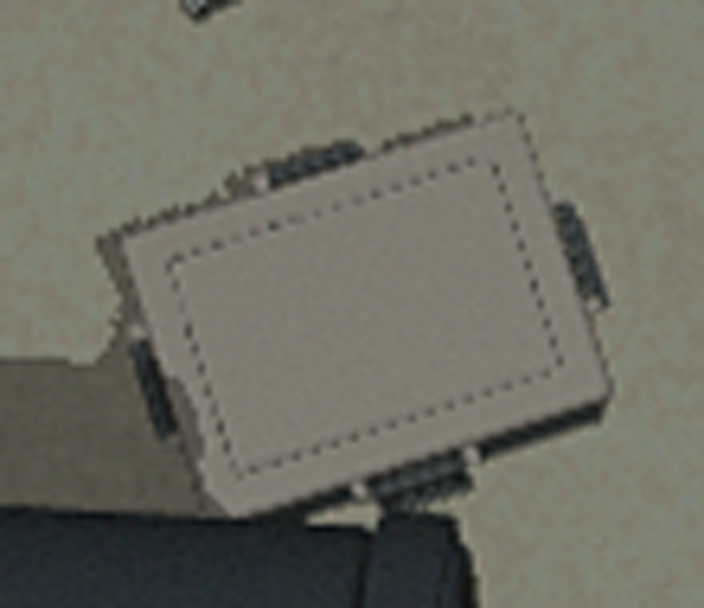

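The near clip's lower edge is at wrist row 88. With the 2.5 mm lip, shut predicts about 87; 0.3 rad predicts at least 95. The right clip's outer edge matches shut within 1 px. The far and left clips show only the hinge strip, which is what shut looks like from above. I'm handing in.

```bash
python3 - <<'E'
from rig import robot
s=robot.read_state();print(s["clock"],s["contact_force"]);print(robot.close_job())
E
```

```text
12.9 [ 0.77316185  0.2240359  -1.1235133 ]
the job is handed in; nothing more can be done
None
```

All four clips of the larger grey box are flipped down against its sides, and I handed the job in at 12.9 s of the 54 s allowed. No verdict was reported.

I kept the gripper shut and pressed each flap down from above. I then pushed it inward until the arm met firm resistance, about 6.5–11 N, well below the limits.

- **Larger box:** In the last pictures, the lower edges of the near and right clips are within about 1 pixel of where fully shut would put them. Only the hinge strips of the far and left clips show from above. That fits shut, but the pictures do not show those two flaps directly from their outer side.
- **Smaller box:** Both clips still stand out in the last top view, and the arm never came near them.
- **Robot:** At hand-in the arm was about 24 cm up and touching nothing, with a force reading near zero.

**Disagreement in the measurements:** The left and right clips stopped about 3 mm apart relative to my estimate of the box centre. That suggests the estimate was about 1.5 mm off along the box's length, which is too small to affect the result.

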